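# Hold the check plug down in the sprung reader socket

### The arm

A 6-joint arm with a two-finger parallel gripper is mounted at the origin on a cart in front of the work surface, level with it; the furniture and walls round the work are solid. World frame = base frame: x ahead of the robot, y to its left, z up, the work surface at z = 0. Lengths are in m, angles in rad, forces in N, time in s.
With the tool pointing down it reaches from about 0.375 to 0.975 m from the base axis. Payload 3.8 kg.
Tool frame: the origin (TCP) lies at the very end of the fingers, on their centre line; the grasp point (between the pads) lies 19 mm behind it; z points along the fingers, y is the direction in which the jaws open and shut (so a half turn about z gives the same grasp; the last joint's range is limited). The gripper opens to 88 mm and grips with 3 to 60 N. Pads are 18 mm wide; open, the fingers measure 123 mm over their backs; the gripper's body (75 mm by 187 mm) begins 45 mm behind the grasp point.
Start: joints at [-1.28, 0.264, 1.604, -0, 1.274, -0.037], TCP at [0.217, -0.639, 0.239] pointing down, gripper open.
Joint ranges: [-2.63, 2.63], [-0.94, 2.18], [0.31, 2.57], [-1.31, 4.45], [0, 2.66], [-2.55, 2.55]. Speed limits (rad/s): [2.57, 2.57, 3.14, 3.14, 3.14, 3.14].

### API

Orientations are given as a rotation vector (axis times angle).
In Python, from station import sensors, read_camera, camera_info, order gives the robot as it stands. The module is installed in compiled form; this text tells all that it offers.
- The arm moves only by the tool play_rows, never from a script. Its argument "deltas" is one flat list of numbers, 4 for each row, row after row: the shift along the tool's x, y, z in mm, then the turn about the tool's z in degrees. A call has exactly 5 rows; each row is the pose to reach, as a shift and turn from the pose commanded when the call began, along the tool's axes at that moment; what a row does not reach only later rows make up. A row lasts 1/8 s, in which the tool goes at most 62.5 mm and 10.7 degrees, less where a joint would pass 70% of its speed; a pose out of reach is approached as far as the arm can. A call with a gripper value outside its range is refused whole. "hand" is the finger opening in mm, from 0 to 88.1, set as the call begins (left out, the last holds). The fingers move at their own pace and stop on an object; "force" is the grip in N (left out, the last holds). Time passes only in rows, so rows that repeat a pose let the fingers close, or fill a call up. It gives the time, the measured TCP pose, the force and the opening at its end, in the units of the state.
- sensors.sense(): the state, without advancing time (a new reading comes with each control period).
- read_camera(name): name is "scene" or "top" or "wrist"; returns the picture (420x560x3 uint8, red, green, blue); there is no depth.
- camera_info(name): a dict with "K" (3x3 intrinsics, pixels), "R" (3x3) and "t" (3): a world point X has camera coordinates R X + t; the wrist camera has in their place "hand_eye" (4x4, takes a point from camera to tool coordinates, whose origin is the TCP and whose axes are the flange's). Camera axes: x right, y down, z forward; pixel columns grow to the right and rows downward; lengths in m; the calibration is good to about 2 mm. A picture is of the moment at which its call begins: read the wrist's pose just before it. camera_info takes no time and is no camera call.
- order.finish_job(): hands the job in, once; it reports no verdict.
The state is a dict: "clock": time; "joint_pos": joint angles; "joint_vel": joint speeds; "joint_torque": joint torques, N m; "eef_pos": TCP position; "tool_rot": TCP orientation; "wrist_force": force on the tool from outside, world axes, zero at the start; "wrist_torque": the same for the moment, N m; "finger_gap": opening from 0.0 (shut) to 1.0 (fully open).
Only numpy, scipy, OpenCV 4.12 (cv2) and the standard library are available. Lean on these libraries where they do the work, as an engineer would, in place of code of your own. Each camera call takes 0.05 s, during which the arm holds its last target.

### The job

Two check plugs hang by their collars on the hook rack: lift the one with the longer body up and off its hooks, and put it nose down into the upright barrel of the white reader. Push it down against the sprung plunger inside until its collar sits firmly on the barrel's rim, without forcing it, and finish while your fingers still hold it down there, because the plunger lifts it as soon as you let go. Leave the short plug hanging and everything else where it is.

Things in the scene. Friction and masses are not known exactly. Their poses are not given: they have to be found in the camera images.
- long_plug: upright turned plug, 0.12 kg: body 45 mm long, 20 mm diameter, nose tapering to 12 mm in its lowest 6 mm; then a collar 34 mm in diameter, 6 mm thick; then a plain round grip 18 mm in diameter, 40 mm tall. Origin: centre of the nose underside; axis = own z. Collar z = 45 to 51 mm, grip z = 51 to 91 mm. The longer one, to be used; hangs in either place.
- short_plug: upright turned plug, 0.12 kg: body 25 mm long, 20 mm diameter, nose tapering to 12 mm in its lowest 6 mm; then a collar 34 mm in diameter, 6 mm thick; then a plain round grip 18 mm in diameter, 40 mm tall. Origin: centre of the nose underside; axis = own z. Collar z = 25 to 31 mm, grip z = 31 to 71 mm. The shorter one; leave it hanging.
- rack: fixed grey hook rack, origin on the worktop. Base plate x = -57 to +33 mm, 150 mm wide, 8 mm thick; upright plate at x = +20 mm, 150 mm wide, top at z = 102 mm. Two hanging places at y = -45 and +45 mm, each a pair of upturned prongs that run from the upright plate to -x, the open front. Closing the fingers along the rack's y keeps them off the prong tips.
- rack_place0 (a point): hanging place at the rack's y = -45 mm: point on the plug axis (within 4 mm along x), at the height of the collar's underside, 88 mm above the worktop. Prongs 6 mm thick lie 14 mm either side (gap 22 mm). Their tips, 28 mm towards the rack's -x, rise 9 mm above this point: lift the plug more than that, then take it out along -x (its body does not pass the prongs sideways).
- rack_place1 (a point): the same for the hanging place at the rack's y = +45 mm
- barrel: fixed upright aluminium barrel on the reader, 48 mm outside, 23 mm bore, axis = own z. Origin: centre of its lower end, 32 mm above the worktop. Its rim, 50 mm above the origin, is the hard stop for the collar.
- reader: fixed white instrument base 130 x 90 mm, top 32 mm above the worktop; origin on the worktop under its middle, small dark display towards its -x; carries the barrel (axis at x = +22 mm, y = 0). A stack of instruments 0.75 m tall stands to its right (world y below about -0.15), a monitor behind it (world x above 0.75)
- barrel_rim (a point): centre of the barrel's mouth at rim height, 82 mm above the worktop
- plunger (a joint): steel plunger 16 mm in diameter in the barrel, on a spring; value = how far it is pushed down, m. At 0 (free) its flat top is 30 mm below the rim; the long plug's collar meets the rim at 0.015. The spring pushes up with about 3 N at 0 and 7 N at 0.015.
- beaker: bystander: grey beaker, 51 mm wide, 61 mm tall; leave it where it is
- tape_roll: bystander: roll of tape lying flat, 52 mm wide, 19 mm tall; leave it where it is
- buffer_bottle: bystander: capped bottle, 64 mm wide, 130 mm tall; leave it where it is
- lc_column: bystander: thin steel tube with end plugs lying flat, 174 mm long, 16 mm thick; leave it where it is
- pen_black: bystander: pen lying flat, 138 mm long, 10 mm thick; leave it where it is
Mind the look-alikes: they are no part of the job. Leave any purple look-alike of the long_plug alone.

How it is judged:
On the way, in this order (a step that is already met when the one before it is completed fails the run):
1. the long plug is lifted clear above its hooks (height (world z) of long_plug above 0.055 m and contact force between long_plug and rack below 0.02 N), for 0.1 s.
2. the long plug's nose is on the plunger in the barrel (horizontal distance between long_plug and barrel_rim below 0.004 m and value of joint plunger above 0.002 m), for 0.05 s.
At the end, for the whole second after the job is handed in: The long plug is still held pressed down: plunger down 13.5 mm or more, collar on the rim with 1 to 40 N, upright within 0.06 rad, within 4 mm of the barrel axis, at rest, fingers on it with over 2 N; the short plug still hangs upright within 25 mm of its place (value of joint plunger above 0.0135 m and contact force between long_plug and barrel between 1 and 40 N and horizontal distance between long_plug and barrel_rim below 0.004 m and angle between long_plug's own z axis and vertical below 0.06 rad and contact force between the fingers and long_plug above 2 N and linear speed of long_plug below 0.02 m/s and height (world z) of short_plug above 0.058 m and distance of short_plug from where it was at the start of the episode below 0.025 m and angle between short_plug's own z axis and vertical below 0.15 rad); the arm keeps its last pose, push and grip.
It fails at once if the long plug is forced onto the rim or the plunger with more than 40 N (contact force between long_plug and reader above 40 N).
It fails at once if the short plug is knocked off its hooks (height (world z) of short_plug below 0.05 m or distance of short_plug from where it was at the start of the episode above 0.03 m).
It fails at once if a bystander is pushed away (distance of any of beaker, tape_roll, buffer_bottle, lc_column, pen_black from where it was at the start of the episode above 0.03 m).
It also fails if it takes over 51 s, if anything falls off the work surface, if the arm or the gripper's body presses on something with over 40 N, if the wrist force passes 120 N, or if a joint passes its speed limit or range.

## Working session

There is one attempt and no reset: what is moved stays moved. The work goes in short steps, Python scripts to look and compute and a tool call to move; the robot and the scene stay as the last step left them, time stands still between calls to the robot, and variables do not carry over. Pictures are saved under pics/ and viewed, and the job is handed in when it is done.

Besides the shell and the picture viewer there is one more tool, called after ">>>" as name(argument=value, ...), one argument or row to a line, values as JSON. play_rows: Moves the arm, as the interface text tells. Its arguments: {"type":"object","properties":{"deltas":{"type":"array","items":{"type":"number"}},"hand":{"type":"number"},"force":{"type":"number"}},"required":["deltas"]}

```bash
mkdir -p pics; ls; python3 - <<'E'
from station import sensors, read_camera, camera_info
import cv2
print(sensors.sense())
for n in ["scene","top","wrist"]:
    im=read_camera(n); cv2.imwrite(f"pics/{n}0.png",im[:,:,::-1]); print(n,camera_info(n))
E
```

```text
pics
{'clock': 0.0, 'joint_pos': array([-1.27993857e+00,  2.64749618e-01,  1.60532504e+00, -2.77279408e-05,
        1.27369654e+00, -3.69052211e-02]), 'joint_vel': array([-8.09536389e-04, -5.27971679e-04,  1.49070274e-05,  8.04065880e-04,
       -7.60570053e-05,  4.16492439e-04]), 'joint_torque': array([ 7.58985916e-04, -5.02106988e+01, -3.56872451e+01,  7.28028989e-02,
        2.94031471e-02, -1.81005971e-04]), 'eef_pos': array([ 0.21708875, -0.63841084,  0.23741682]), 'tool_rot': array([-3.09736902e+00, -5.12207997e-01,  4.74324750e-04]), 'wrist_force': array([ 1.00389888, -0.40615624, -1.06012607]), 'wrist_torque': array([-0.00713461, -0.02388487,  0.02816607]), 'finger_gap': 0.9996669745863181}
scene {'K': array([[511.51967282,   0.        , 278.57580186],
       [  0.        , 511.51967282, 210.58903848],
       [  0.        ,   0.        ,   1.        ]]), 'R': array([[-0.68139188, -0.73191627, -0.00191867],
       [-0.3171903 ,  0.29765501, -0.90043979],
       [ 0.65961763, -0.61294378, -0.43497645]]), 't': array([0.48208607, 0.18829189, 0.97285437])}
top {'K': array([[491.30
[... 162 characters left out ...]
942, -0.99987527,  0.01215099],
       [-0.99320929,  0.0086122 , -0.11602211],
       [ 0.11590299, -0.01323908, -0.9931723 ]]), 't': array([0.15154698, 0.53832   , 1.44867003])}
wrist {'K': array([[312.31165785,   0.        , 276.7472117 ],
       [  0.        , 312.31165785, 212.70302893],
       [  0.        ,   0.        ,   1.        ]]), 'hand_eye': array([[-1.08512013e-03, -9.57779133e-01, -2.87502966e-01,
         7.53964376e-02],
       [ 9.99999379e-01, -9.66277817e-04, -5.55259401e-04,
         1.64403123e-04],
       [ 2.54008130e-04, -2.87503390e-01,  9.57779587e-01,
        -1.45987358e-01],
       [ 0.00000000e+00,  0.00000000e+00,  0.00000000e+00,
         1.00000000e+00]])}
```

View pics/scene0.png

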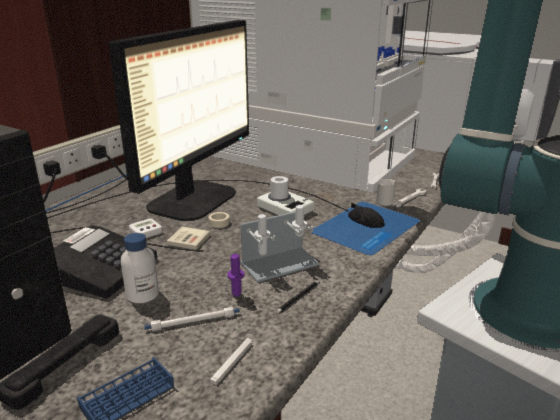

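View pics/top0.png

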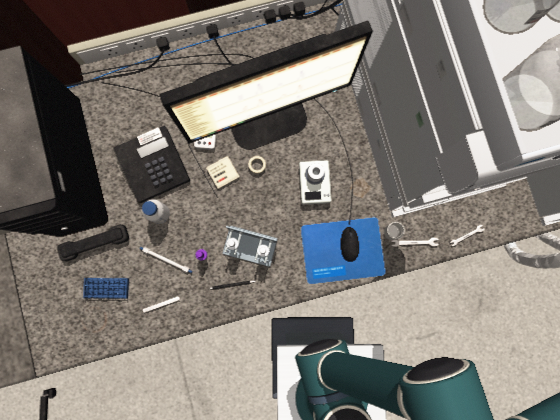

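View pics/wrist0.png

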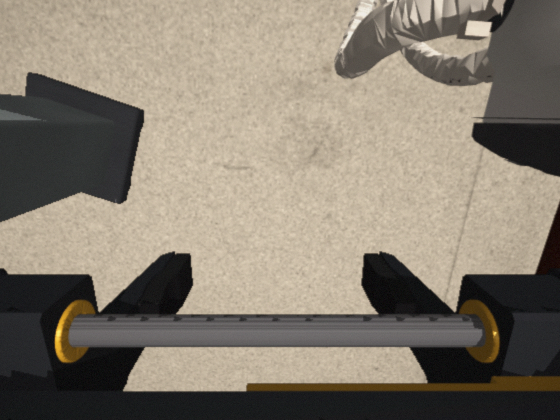

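The scene picture shows the rack with its two white plugs near (275,240), the purple look-alike at (236,275) and the reader at (283,200). In the top picture the rack is at (250,245) and the barrel at (316,172). I'll enlarge these.

```bash
python3 - <<'E'
import cv2
t=cv2.imread("pics/top0.png");s=cv2.imread("pics/scene0.png")
cv2.imwrite("pics/top_rack.png",cv2.resize(t[215:275,210:290],None,fx=10,fy=10,interpolation=cv2.INTER_CUBIC))
cv2.imwrite("pics/top_bar.png",cv2.resize(t[150:210,280:360],None,fx=10,fy=10,interpolation=cv2.INTER_CUBIC))
cv2.imwrite("pics/sc_rack.png",cv2.resize(s[165:290,210:330],None,fx=4.8,fy=4.8,interpolation=cv2.INTER_CUBIC))
E
```

```text
(no output)
```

View pics/top_rack.png

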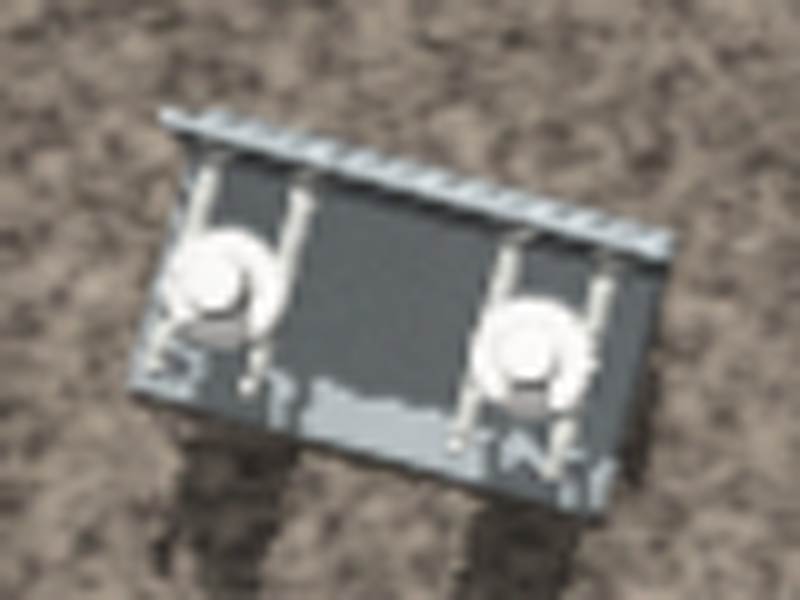

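View pics/top_bar.png

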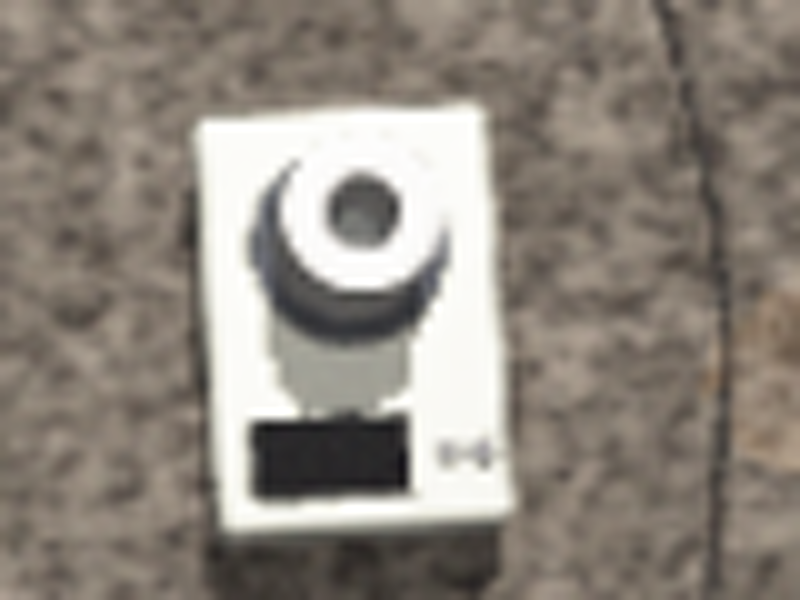

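View pics/sc_rack.png

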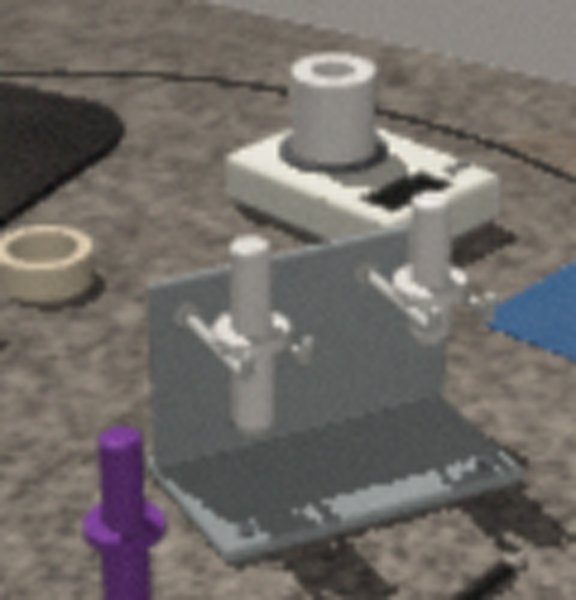

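```bash
cat > h.py <<'E'
import numpy as np
from station import sensors, read_camera, camera_info
from scipy.spatial.transform import Rotation as Ro
def cam(n,st=None):
    c=camera_info(n)
    if n!="wrist": return c["K"],c["R"],c["t"]
    st=st or sensors.sense()
    T=np.eye(4);T[:3,:3]=Ro.from_rotvec(st["tool_rot"]).as_matrix();T[:3,3]=st["eef_pos"]
    M=np.linalg.inv(T@c["hand_eye"]); return c["K"],M[:3,:3],M[:3,3]
def back(C,uv,z):
    K,R,t=C; d=R.T@np.linalg.solve(K,[uv[0],uv[1],1]); o=-R.T@t
    return o+d*(z-o[2])/d[2]
def proj(C,X):
    K,R,t=C; p=K@(R@np.asarray(X)+t); return p[:2]/p[2]
E
python3 - <<'E'
from h import *
t=cam("top");s=cam("scene")
T=lambda a,b,ox,oy,f:((a+.5)/f-.5+ox,(b+.5)/f-.5+oy)
print("grip top T",back(t,T(215,282,210,215,10),.134),"S",back(s,T(251,245,210,165,4.8),.134))
print("collar T",back(t,T(222,288,210,215,10),.094))
print("short grip T",back(t,T(527,352,210,215,10),.134),"S",back(s,T(430,201,210,165,4.8),.134))
print("short coll T",back(t,T(532,354,210,215,10),.094))
print("rim T",back(t,T(363,211,280,150,10),.082),"S",back(s,T(335,69,210,165,4.8),.082))
a=back(t,T(165,112,210,215,10),.102);b=back(t,T(672,232,210,215,10),.102);print(a,b,np.degrees(np.arctan2(*(a-b)[[1,0]]))-90, np.linalg.norm(a-b))
for p in [(155,362),(248,386),(455,446),(556,470)]: print(back(t,T(*p,210,215,10),.095))
st=sensors.sense();print(Ro.from_rotvec(st["tool_rot"]).as_matrix().round(3))
E
```

```text
grip top T [0.44942747 0.2841436  0.134     ] S [0.44940153 0.28607329 0.134     ]
collar T [0.45007135 0.28560258 0.094     ]
short grip T [0.42919937 0.19768027 0.134     ] S [0.42841959 0.20031699 0.134     ]
short coll T [0.43040013 0.19718285 0.094     ]
rim T [0.66203036 0.04009796 0.082     ] S [0.66114255 0.03998997 0.082     ]
[0.49995555 0.30122406 0.102     ] [0.46435006 0.15694347 0.102     ] -13.862445035639752 0.14860901105557683
[0.42910627 0.30456107 0.095     ]
[0.42202832 0.27808465 0.095     ]
[0.40442516 0.21922491 0.095     ]
[0.39734183 0.1905345  0.095     ]
[[ 0.947  0.322 -0.001]
 [ 0.322 -0.947  0.002]
 [ 0.    -0.002 -1.   ]]
```

```bash
cat >> h.py <<'E'
def plan(x,y,z,yaw=None):
    st=sensors.sense();R=Ro.from_rotvec(st["tool_rot"]).as_matrix()
    cy=np.degrees(np.arctan2(R[1,0],R[0,0]))
    Rz=Ro.from_euler('z',cy,degrees=True).as_matrix()@np.diag([1,-1,-1])
    d=R.T@(np.array([x,y,z])-st["eef_pos"])*1000
    turn=0 if yaw is None else -((yaw-cy+180)%360-180)
    print("t",round(st["clock"],2),"pos",st["eef_pos"].round(4),"yaw",cy.round(2),"tilt",np.degrees(np.arccos(-R[2,2])).round(2),"F",st["wrist_force"].round(1),"gap",round(st["finger_gap"]*88.1,1))
    print("  d",d.round(1),"turn",round(turn,1))
E
python3 - <<'E'
from h import *
plan(.29,-.34,.30,166.1)
t=cam("top")
for p,z in [((395,212),0),((445,150),.1),((395,231),.06),((440,203),.0)]: print(p,back(t,p,z))
E
```

```text
t 0.15 pos [ 0.2171 -0.6385  0.2377] yaw 18.78 tilt 0.1 F [ 0.2 -0.4 -0.9] gap 88.0
  d [ 165.1 -259.3  -61.9] turn -147.3
(395, 212) [ 0.54747884 -0.20905968  0.        ]
(445, 150) [ 0.71687636 -0.337525    0.1       ]
(395, 231) [ 0.48392615 -0.1919411   0.06      ]
(440, 203) [ 0.57431494 -0.34972093  0.        ]
```

>>> play_rows(
  deltas=[33, -52, -12, -10, 66, -104, -24, -20, 99, -156, -37, -30, 132, -208, -50, -40, 165, -259, -62, -50],
  hand=50,
)

```text
clock: 0.78
eef_pos: [0.29, -0.3395, 0.3007]
tool_rot: [-2.588, -1.781, -0.001]
wrist_force: [0.9, 0.9, 0.3]
finger_gap: 0.569
```

```bash
python3 - <<'E'
from h import *
plan(.40,-.05,.28,166.1)
E
```

```text
t 0.78 pos [ 0.29   -0.3395  0.3007] yaw 69.07 tilt 0.02 F [0.9 0.9 0.3] gap 50.1
  d [309.7  -0.7  20.8] turn -97.0
```

>>> play_rows(
  deltas=[60, 0, 4, -10, 121, 0, 8, -20, 182, 0, 12, -30, 244, 0, 16, -40, 304, 0, 20, -50],
)

```text
clock: 1.4
eef_pos: [0.4002, -0.0561, 0.2805]
tool_rot: [1.591, 2.708, 0.0]
wrist_force: [1.1, -0.8, 0.3]
finger_gap: 0.567
```

```bash
python3 - <<'E'
from h import *
plan(.43,.21,.28,166.1)
E
```

```text
t 1.4 pos [ 0.4002 -0.0561  0.2805] yaw 119.11 tilt 0.06 F [ 1.1 -0.8  0.3] gap 49.9
  d [218.  155.5   0.5] turn -47.0
```

>>> play_rows(
  deltas=[43, 31, 0, -9.5, 87, 62, 0, -19, 131, 93, 0, -28, 175, 124, 0, -38, 218, 155, 0, -47],
)

```text
clock: 2.02
eef_pos: [0.4306, 0.2094, 0.2804]
tool_rot: [0.38, 3.118, -0.0]
wrist_force: [0.2, -1.0, 0.2]
finger_gap: 0.568
```

```bash
python3 - <<'E'
from h import *
import cv2
plan(.4495,.285,.18,166.1)
st=sensors.sense()
im=read_camera("wrist");cv2.imwrite("pics/w1.png",im[:,:,::-1])
im=read_camera("top");cv2.imwrite("pics/t1.png",im[:,:,::-1])
C=cam("wrist",st)
for X in [(.4495,.285,.134),(.4495,.285,.094),(.429,.199,.134),(.661,.04,.082)]: print(proj(C,X))
E
```

```text
t 2.02 pos [0.4306 0.2094 0.2804] yaw 166.11 tilt 0.02 F [ 0.2 -1.   0.2] gap 50.0
  d [ -0.2  77.9 100.4] turn 0.0
[357.01640151 198.22679341]
[347.93898824 189.19391321]
[265.40581418 199.08386479]
[196.86046966 376.27371195]
```

View pics/w1.png

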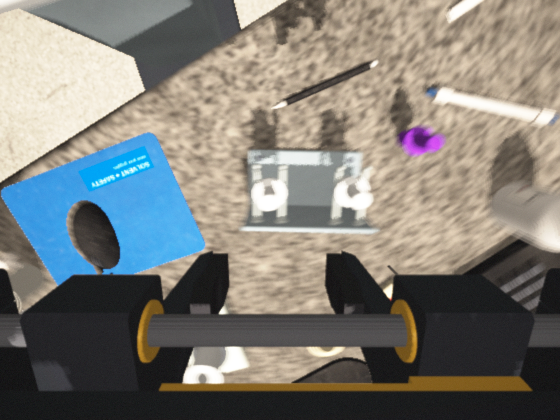

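The wrist picture shows the rack square to the tool at (305,190). The long plug is at about (353,195), close to the predicted (357,198). Next I move over it.

>>> play_rows(
  deltas=[0, 26, 20, 0, 0, 52, 50, 0, 0, 78, 80, 0, 0, 78, 100, 0, 0, 78, 100, 0],
)

```text
clock: 2.75
eef_pos: [0.4485, 0.2817, 0.1782]
tool_rot: [-0.39, -3.113, 0.005]
wrist_force: [0.1, -0.4, -0.5]
finger_gap: 0.567
```

```bash
python3 - <<'E'
from h import *
import cv2
plan(.4495,.285,.099,166.1)
st=sensors.sense()
im=read_camera("wrist")
cv2.imwrite("pics/w2.png",cv2.resize(im[120:320,180:400],None,fx=3,fy=3,interpolation=cv2.INTER_CUBIC)[:,:,::-1])
C=cam("wrist",st)
for X in [(.4495,.285,.134),(.4495,.285,.094)]: print((proj(C,X)-[180,120])*3+1)
E
```

```text
t 2.75 pos [0.4485 0.2817 0.1782] yaw 165.73 tilt 0.3 F [ 0.1 -0.4 -0.5] gap 49.9
  d [-0.4  3.7 79.2] turn -0.4
[305.88727919 352.00118507]
[304.01995534 296.08979547]
```

View pics/w2.png

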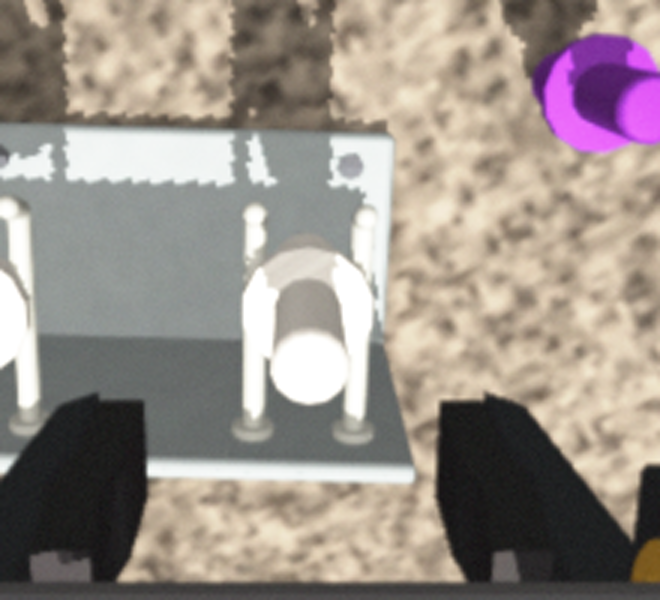

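>>> play_rows(
  deltas=[-2, 3.5, 15, 0, -2, 3.5, 35, 0, -2, 3.5, 55, 0, -2, 3.5, 70, 0, -2, 3.5, 79, 0],
)

```text
clock: 3.42
eef_pos: [0.4528, 0.2859, 0.1009]
tool_rot: [-0.389, -3.117, 0.0]
wrist_force: [1.0, -0.1, 0.5]
finger_gap: 0.569
```

```bash
python3 - <<'E'
from h import *
import cv2
plan(.4508,.2845,.099,166.1)
im=read_camera("wrist")
cv2.imwrite("pics/w3.png",cv2.resize(im[120:320,180:400],None,fx=3,fy=3,interpolation=cv2.INTER_CUBIC)[:,:,::-1])
im=read_camera("scene")
cv2.imwrite("pics/s3.png",cv2.resize(im[150:290,200:360],None,fx=4,fy=4,interpolation=cv2.INTER_CUBIC)[:,:,::-1])
E
```

```text
t 3.42 pos [0.4528 0.2859 0.1009] yaw 165.76 tilt 0.01 F [ 1.  -0.1  0.5] gap 50.1
  d [ 1.6 -1.9  1.9] turn -0.3
```

View pics/w3.png

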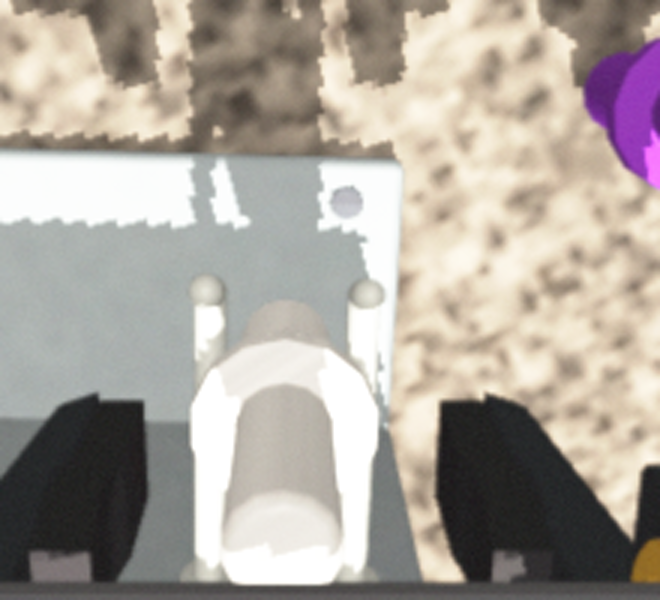

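View pics/s3.png

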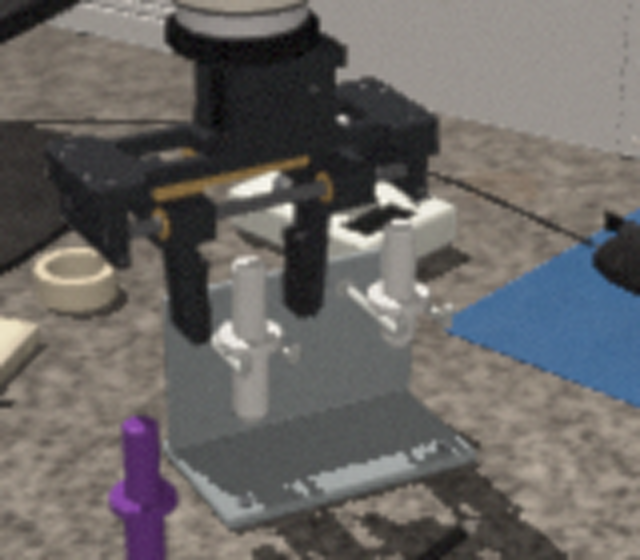

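The wrist picture shows the long plug between the open fingers, about 2 mm off in tool x and 1.5 mm off in y. I'll correct that and then close.

>>> play_rows(
  deltas=[1.7, -1.7, 0, -0.3, 1.7, -1.7, 2, -0.3, 1.7, -1.7, 2, -0.3, 1.7, -1.7, 2, -0.3, 1.7, -1.7, 2, -0.3],
)

```text
clock: 4.15
eef_pos: [0.4508, 0.285, 0.0997]
tool_rot: [0.381, 3.118, 0.0]
wrist_force: [0.8, -0.3, 0.2]
finger_gap: 0.568
```

>>> play_rows(
  deltas=[0, 0, 0, 0, 0, 0, 0, 0, 0, 0, 0, 0, 0, 0, 0, 0, 0, 0, 0, 0],
  hand=10,
  force=40,
)

```text
clock: 4.78
eef_pos: [0.4508, 0.2849, 0.0995]
tool_rot: [0.381, 3.118, 0.0]
wrist_force: [-0.0, 1.1, 0.1]
finger_gap: 0.189
```

```bash
python3 - <<'E'
from h import *
plan(.4508,.2845,.099,166.1)
E
```

```text
t 4.78 pos [0.4508 0.2849 0.0995] yaw 166.08 tilt 0.0 F [-0.   1.1  0.1] gap 16.6
  d [-0.1 -0.4  0.5] turn -0.0
```

>>> play_rows(
  deltas=[0, 0, -5, 0, 0, 0, -12, 0, 0, 0, -25, 0, 0, 0, -40, 0, 0, 0, -55, 0],
)

```text
clock: 5.4
eef_pos: [0.4511, 0.2851, 0.1562]
tool_rot: [0.381, 3.118, 0.001]
wrist_force: [-0.2, 0.3, -1.8]
finger_gap: 0.191
```

>>> play_rows(
  deltas=[0, 0, -20, 0, 0, 0, -40, 0, 0, 0, -55, 0, 0, 0, -60, 0, 0, 0, -60, 0],
)

```text
clock: 6.02
eef_pos: [0.4508, 0.2849, 0.2148]
tool_rot: [0.381, 3.118, 0.0]
wrist_force: [-0.5, -0.1, -1.8]
finger_gap: 0.192
```

```bash
python3 - <<'E'
from h import *
import cv2
plan(.661,.04,.22,166.1)
im=read_camera("wrist")
cv2.imwrite("pics/w4.png",cv2.resize(im[120:320,180:400],None,fx=3,fy=3,interpolation=cv2.INTER_CUBIC)[:,:,::-1])
im=read_camera("scene")
cv2.imwrite("pics/s4.png",cv2.resize(im[110:290,200:400],None,fx=3,fy=3,interpolation=cv2.INTER_CUBIC)[:,:,::-1])
E
```

```text
t 6.03 pos [0.4508 0.2849 0.2148] yaw 166.08 tilt 0.03 F [-0.5 -0.1 -1.8] gap 16.9
  d [-262.9 -187.2   -5.2] turn -0.0
```

View pics/w4.png

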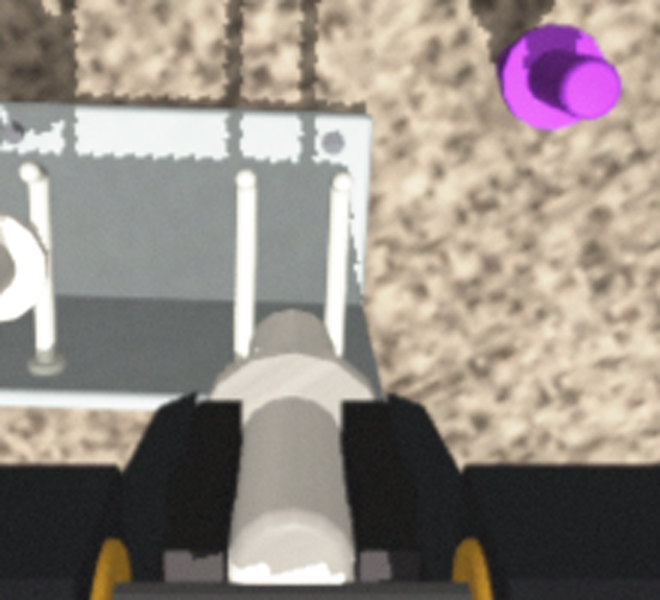

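View pics/s4.png

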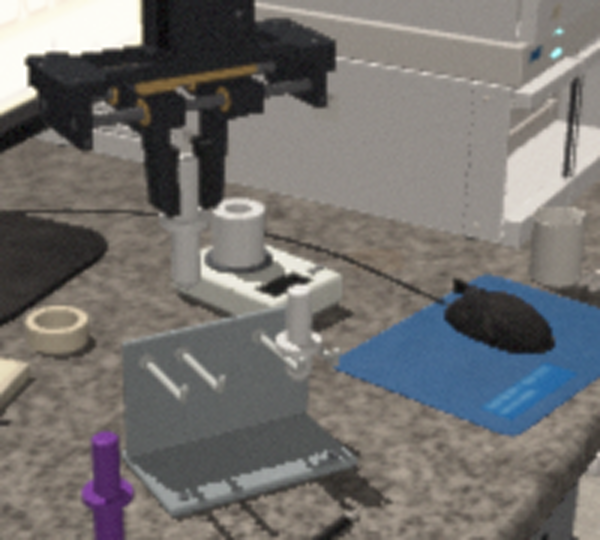

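```bash
python3 - <<'E'
from h import *
c=camera_info("wrist");K=c["K"];M=np.linalg.inv(c["hand_eye"])
def pt(p):
    q=K@(M[:3,:3]@np.array(p)+M[:3,3]);return ((q[:2]/q[2])-[180,120])*3+1
N=.0565
a=np.linspace(0,2*np.pi,361)
for x0 in (-.002,0,.002,.004):
  o=[]
  for z,r in((0,.006),(.006,.01),(.045,.017),(.051,.017),(.091,.009)):
    P=np.array([pt((x0+r*np.cos(t),r*np.sin(t),N-z)) for t in a])
    o.append((z,P[:,1].min().round(),P[:,0].min().round(),P[:,0].max().round()))
  print(x0,o)
E
```

```text
-0.002 [(0, np.float64(315.0), np.float64(263.0), np.float64(316.0)), (0.006, np.float64(307.0), np.float64(245.0), np.float64(334.0)), (0.045, np.float64(339.0), np.float64(197.0), np.float64(382.0)), (0.051, np.float64(351.0), np.float64(194.0), np.float64(385.0)), (0.091, np.float64(514.0), np.float64(223.0), np.float64(354.0))]
0 [(0, np.float64(307.0), np.float64(263.0), np.float64(316.0)), (0.006, np.float64(298.0), np.float64(245.0), np.float64(334.0)), (0.045, np.float64(328.0), np.float64(197.0), np.float64(382.0)), (0.051, np.float64(340.0), np.float64(193.0), np.float64(385.0)), (0.091, np.float64(501.0), np.float64(223.0), np.float64(355.0))]
0.002 [(0, np.float64(298.0), np.float64(263.0), np.float64(316.0)), (0.006, np.float64(289.0), np.float64(245.0), np.float64(334.0)), (0.045, np.float64(318.0), np.float64(196.0), np.float64(382.0)), (0.051, np.float64(329.0), np.float64(193.0), np.float64(385.0)), (0.091, np.float64(488.0), np.float64(223.0), np.float64(355.0))]
0.004 [(0, np.float64(290.0), np.float64(263.0), np.float64(316.0)), (0.006, np.float64(281.0), np.float64(244.0), np.float64(334.0)), (0.045, np.float64(307.0), np.float64(196.0), np.float64(382.0)), (0.051, np.float64(318.0), np.float64(193.0), np.float64(386.0)), (0.091, np.float64(474.0), np.float64(222.0), np.float64(355.0))]
```

>>> play_rows(
  deltas=[-35, -25, 0, 0, -80, -57, 0, 0, -125, -89, 0, 0, -170, -121, 0, 0, -215, -153, 0, 0],
)

```text
clock: 6.75
eef_pos: [0.6231, 0.0832, 0.2133]
tool_rot: [-0.381, -3.117, 0.0]
wrist_force: [-0.0, 0.6, -0.9]
finger_gap: 0.189
```

>>> play_rows(
  deltas=[-30, -22, 15, 0, -46, -34, 35, 0, -46, -34, 55, 0, -46, -34, 58, 0, -46, -34, 58, 0],
)

```text
clock: 7.38
eef_pos: [0.6581, 0.0419, 0.156]
tool_rot: [-0.378, -3.117, -0.0]
wrist_force: [0.1, 0.1, -0.3]
finger_gap: 0.189
```

```bash
python3 - <<'E'
from h import *
import cv2
plan(.6593,.0402,.1465,166.1)
im=read_camera("wrist")
cv2.imwrite("pics/w5.png",cv2.resize(im[120:320,180:400],None,fx=3,fy=3,interpolation=cv2.INTER_CUBIC)[:,:,::-1])
im=read_camera("scene")
cv2.imwrite("pics/s5.png",cv2.resize(im[120:240,220:340],None,fx=5,fy=5,interpolation=cv2.INTER_CUBIC)[:,:,::-1])
E
```

```text
t 7.38 pos [0.6581 0.0419 0.156 ] yaw 166.17 tilt 0.08 F [ 0.1  0.1 -0.3] gap 16.6
  d [-1.6 -1.4  9.5] turn 0.1
```

View pics/w5.png

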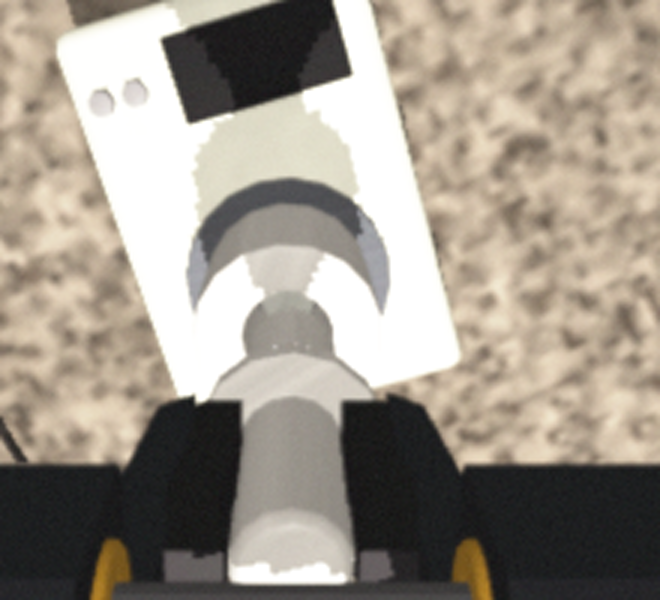

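View pics/s5.png

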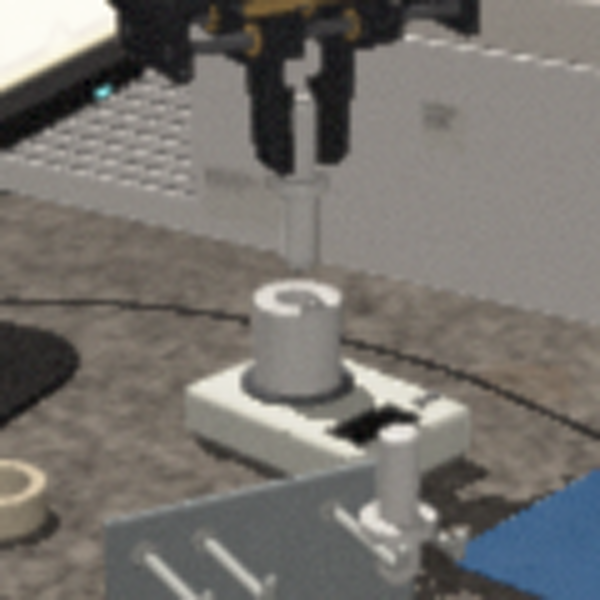

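```bash
python3 - <<'E'
from h import *
import cv2
c=camera_info("wrist");K=c["K"];M=np.linalg.inv(c["hand_eye"])
st=sensors.sense();print(st["eef_pos"])
im=read_camera("wrist")[:,:,::-1];S=8
x,y=225,185
big=cv2.resize(im[y:y+75,x:x+95],None,fx=S,fy=S,interpolation=cv2.INTER_CUBIC)
cv2.imwrite("pics/w6.png",big)
def ring(p,r,col,img):
    a=np.linspace(0,2*np.pi,73)
    P=np.array([(lambda q:q[:2]/q[2])(K@(M[:3,:3]@np.array((p[0]+r*np.cos(t),p[1]+r*np.sin(t),p[2]))+M[:3,3])) for t in a])
    P=((P-[x,y]+.5)*S-.5)
    cv2.polylines(img,[np.round(P).astype(int)],True,col,1,cv2.LINE_AA)
o=big.copy()
zr=st["eef_pos"][2]-.082; N=.0565
xb,x0=-.002,-.002
for r in (.024,.0115): ring((xb,0,zr),r,(0,0,255),o)
for z,r in((0,.006),(.006,.01),(.045,.017),(.051,.017)): ring((x0,0.0002,N-z),r,(0,200,0),o)
cv2.imwrite("pics/w6o.png",o)
E
```

```text
[0.65920461 0.04172763 0.15757391]
```

View pics/w6.png

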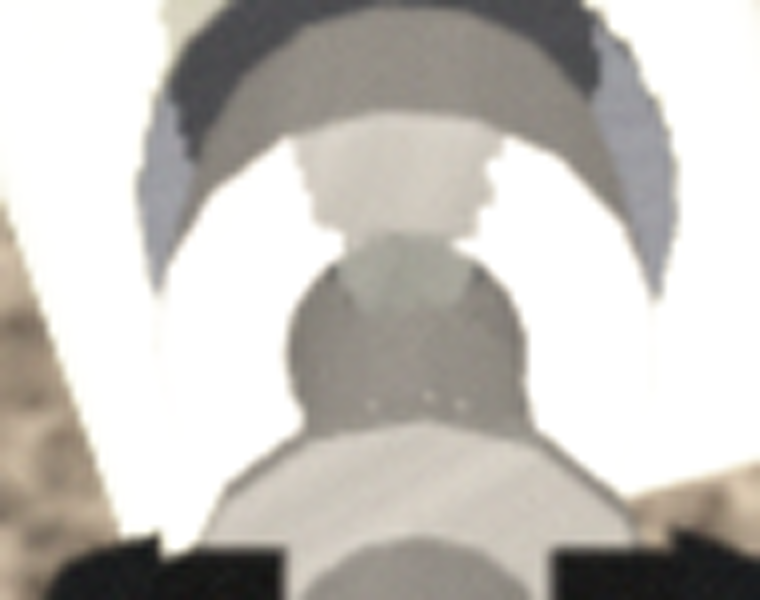

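View pics/w6o.png

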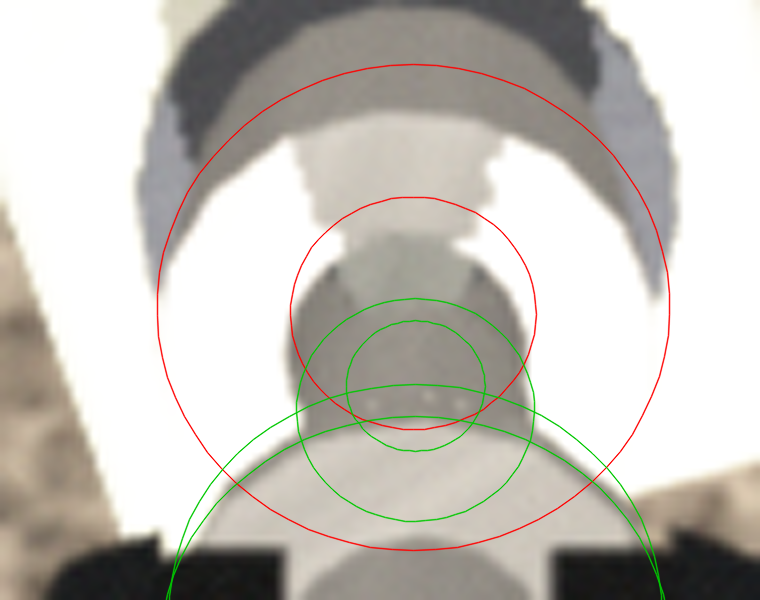

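```bash
python3 - <<'E'
from h import *
plan(.6627,.0400,.1445,166.1)
E
```

```text
t 7.53 pos [0.6595 0.0415 0.1579] yaw 166.15 tilt 0.11 F [ 0.6 -0.2 -1. ] gap 16.5
  d [-3.5 -0.7 13.4] turn 0.0
```

>>> play_rows(
  deltas=[-3.5, -0.7, 0, 0, -3.5, -0.7, 5, 0, -3.5, -0.7, 10, 0, -3.5, -0.7, 13, 0, -3.5, -0.7, 13, 0],
)

```text
clock: 8.15
eef_pos: [0.6619, 0.039, 0.1428]
tool_rot: [-0.381, -3.117, 0.0]
wrist_force: [-0.1, 0.5, -1.7]
finger_gap: 0.19
```

```bash
python3 - <<'E'
from h import *
import cv2
plan(.6627,.0400,.1385,166.1)
im=read_camera("wrist")[:,:,::-1];S=8
x,y=225,185
cv2.imwrite("pics/w7.png",cv2.resize(im[y:y+75,x:x+95],None,fx=S,fy=S,interpolation=cv2.INTER_CUBIC))
im=read_camera("scene")
cv2.imwrite("pics/s7.png",cv2.resize(im[150:210,240:320],None,fx=8,fy=8,interpolation=cv2.INTER_CUBIC)[:,:,::-1])
plan(.6627,.0400,.1385,166.1)
E
```

```text
t 8.15 pos [0.6619 0.039  0.1428] yaw 166.08 tilt 0.07 F [-0.1  0.5 -1.7] gap 16.8
  d [-0.5  1.1  4.3] turn -0.0
t 8.25 pos [0.6623 0.039  0.1434] yaw 166.08 tilt 0.01 F [-0.   0.2 -1.6] gap 16.9
  d [-0.1  1.   4.9] turn -0.0
```

View pics/w7.png

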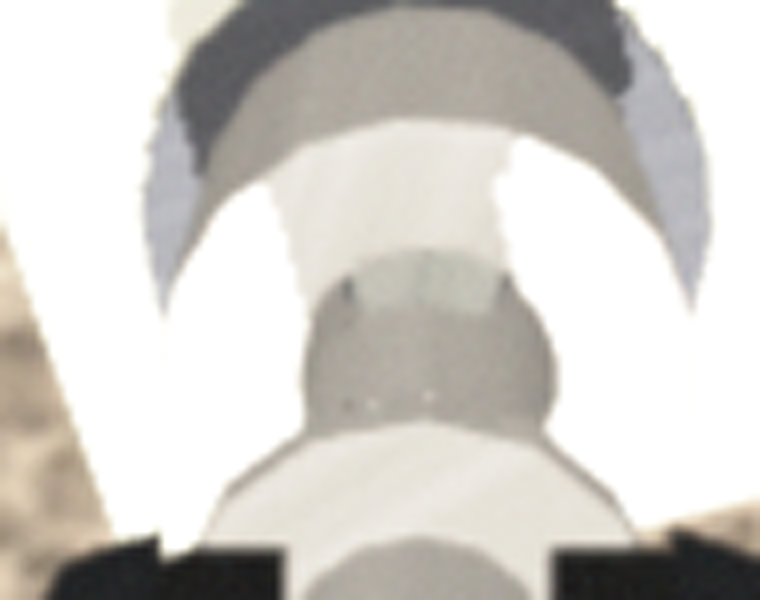

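View pics/s7.png

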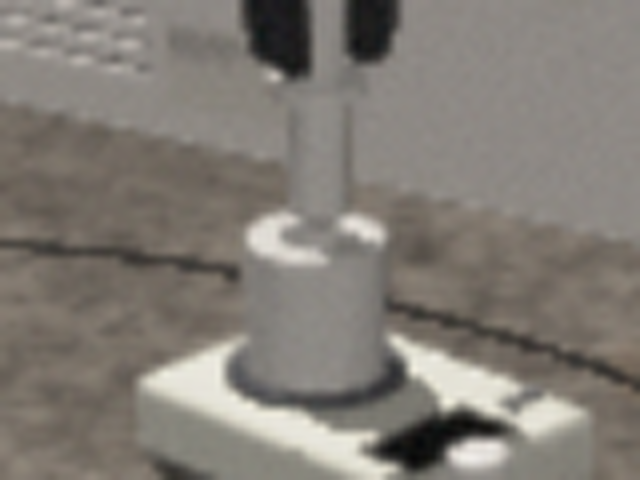

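```bash
python3 - <<'E'
from h import *
c=camera_info("wrist");K=c["K"];M=np.linalg.inv(c["hand_eye"])
a=np.linspace(0,2*np.pi,361)
def f(p,r):
    P=np.array([(lambda q:q[:2]/q[2])(K@(M[:3,:3]@np.array((p[0]+r*np.cos(t),p[1]+r*np.sin(t),p[2]))+M[:3,3])) for t in a])
    P=(P-[225,185]+.5)*8-.5
    return P[:,1].min().round(),P[:,0].min().round(),P[:,0].max().round()
for x in (-.006,-.004,-.003,-.002,-.001,0): print(x,"rim",f((x,.001,.1430-.082),.024),f((x,.001,.143-.082),.0115),"collartop",f((x,.0,.0055),.017),"griptop",f((x,0,-.0345),.009))
E
```

```text
-0.006 rim (np.float64(149.0), np.float64(153.0), np.float64(695.0)) (np.float64(287.0), np.float64(294.0), np.float64(554.0)) collartop (np.float64(474.0), np.float64(159.0), np.float64(665.0)) griptop (np.float64(922.0), np.float64(238.0), np.float64(585.0))
-0.004 rim (np.float64(126.0), np.float64(152.0), np.float64(696.0)) (np.float64(265.0), np.float64(294.0), np.float64(554.0)) collartop (np.float64(445.0), np.float64(158.0), np.float64(666.0)) griptop (np.float64(887.0), np.float64(237.0), np.float64(585.0))
-0.003 rim (np.float64(115.0), np.float64(152.0), np.float64(696.0)) (np.float64(254.0), np.float64(294.0), np.float64(555.0)) collartop (np.float64(431.0), np.float64(158.0), np.float64(666.0)) griptop (np.float64(870.0), np.float64(237.0), np.float64(586.0))
-0.002 rim (np.float64(103.0), np.float64(152.0), np.float64(697.0)) (np.float64(243.0), np.float64(294.0), np.float64(555.0)) collartop (np.float64(416.0), np.float64(158.0), np.float64(667.0)) griptop (np.float64(852.0), np.float64(236.0), np.float64(586.0))
-0.001 rim (np.float64(92.0), np.float64(151.0), np.float64(697.0)) (np.float64(232.0), np.float64(293.0), np.float64(555.0)) collartop (np.float64(402.0), np.float64(157.0), np.float64(667.0)) griptop (np.float64(835.0), np.float64(236.0), np.float64(586.0))
0 rim (np.float64(81.0), np.float64(151.0), np.float64(697.0)) (np.float64(221.0), np.float64(293.0), np.float64(555.0)) collartop (np.float64(387.0), np.float64(157.0), np.float64(667.0)) griptop (np.float64(817.0), np.float64(236.0), np.float64(587.0))
```

>>> play_rows(
  deltas=[-0.5, 1, 0, 0, -0.5, 1, 3, 0, -0.5, 1, 6, 0, -0.5, 1, 9, 0, -0.5, 1, 12, 0],
)

```text
clock: 8.88
eef_pos: [0.663, 0.0399, 0.1312]
tool_rot: [-0.381, -3.118, 0.0]
wrist_force: [0.5, -0.4, -1.4]
finger_gap: 0.189
```

```bash
python3 - <<'E'
from h import *
plan(.6627,.0400,.12,166.1)
E
```

```text
t 8.88 pos [0.663  0.0399 0.1312] yaw 166.08 tilt 0.01 F [ 0.5 -0.4 -1.4] gap 16.7
  d [ 0.3  0.  11.2] turn -0.0
```

>>> play_rows(
  deltas=[0, 0, 3, 0, 0, 0, 6, 0, 0, 0, 9, 0, 0, 0, 12, 0, 0, 0, 14, 0],
)

```text
clock: 9.5
eef_pos: [0.663, 0.0399, 0.1173]
tool_rot: [-0.381, -3.118, 0.0]
wrist_force: [0.5, -0.6, -1.2]
finger_gap: 0.19
```

```bash
python3 - <<'E'
from h import *
plan(.6627,.0400,.0935,166.1)
print(sensors.sense()["wrist_torque"])
E
```

```text
t 9.5 pos [0.663  0.0399 0.1173] yaw 166.08 tilt 0.01 F [ 0.5 -0.6 -1.2] gap 16.8
  d [ 0.3 -0.  23.8] turn -0.0
[ 0.1003101  -0.1395859   0.02904526]
```

Freely in the bore. On down to the plunger, slowly.

>>> play_rows(
  deltas=[0, 0, 3, 0, 0, 0, 6, 0, 0, 0, 9, 0, 0, 0, 11, 0, 0, 0, 13, 0],
)

```text
clock: 10.12
eef_pos: [0.6634, 0.0399, 0.1052]
tool_rot: [0.381, 3.118, 0.0]
wrist_force: [-0.7, -0.2, 2.8]
finger_gap: 0.192
```

```bash
python3 - <<'E'
from h import *
plan(.6627,.0400,.0935,166.1)
E
```

```text
t 10.12 pos [0.6634 0.0399 0.1052] yaw 166.08 tilt 0.05 F [-0.7 -0.2  2.8] gap 17.0
  d [ 0.8 -0.1 11.7] turn -0.0
```

>>> play_rows(
  deltas=[0.3, 0, 2, 0, 0.3, 0, 4, 0, 0.3, 0, 6, 0, 0.3, 0, 7.5, 0, 0.3, 0, 9, 0],
)

```text
clock: 10.75
eef_pos: [0.6632, 0.04, 0.0959]
tool_rot: [0.381, 3.118, 0.0]
wrist_force: [0.4, -0.3, 4.9]
finger_gap: 0.192
```

```bash
python3 - <<'E'
from h import *
plan(.6627,.0400,.0935,166.1)
E
```

```text
t 10.75 pos [0.6632 0.04   0.0959] yaw 166.08 tilt 0.05 F [ 0.4 -0.3  4.9] gap 16.9
  d [ 0.5 -0.1  2.4] turn -0.0
```

>>> play_rows(
  deltas=[0, 0, 0.4, 0, 0, 0, 0.8, 0, 0, 0, 1.2, 0, 0, 0, 1.5, 0, 0, 0, 1.8, 0],
)

```text
clock: 11.38
eef_pos: [0.6632, 0.04, 0.0942]
tool_rot: [0.381, 3.118, 0.0]
wrist_force: [0.5, -0.2, 4.8]
finger_gap: 0.191
```

>>> play_rows(
  deltas=[0, 0, 0.2, 0, 0, 0, 0.4, 0, 0, 0, 0.6, 0, 0, 0, 0.8, 0, 0, 0, 0.8, 0],
)

```text
clock: 12.0
eef_pos: [0.6632, 0.04, 0.0936]
tool_rot: [0.381, 3.118, 0.0]
wrist_force: [-0.4, -0.7, 6.2]
finger_gap: 0.192
```

>>> play_rows(
  deltas=[0, 0, 0.2, 0, 0, 0, 0.4, 0, 0, 0, 0.6, 0, 0, 0, 0.6, 0, 0, 0, 0.6, 0],
)

```text
clock: 12.62
eef_pos: [0.6632, 0.04, 0.0936]
tool_rot: [0.38, 3.118, 0.0]
wrist_force: [-3.3, -0.7, 8.6]
finger_gap: 0.191
```

>>> play_rows(
  deltas=[0, 0, 0.2, 0, 0, 0, 0.4, 0, 0, 0, 0.6, 0, 0, 0, 0.8, 0, 0, 0, 0.8, 0],
)

```text
clock: 13.25
eef_pos: [0.6632, 0.04, 0.0936]
tool_rot: [0.38, 3.117, 0.0]
wrist_force: [-4.4, 0.0, 11.9]
finger_gap: 0.192
```

```bash
python3 - <<'E'
from h import *
import cv2
plan(.6627,.0400,.0935,166.1)
print(sensors.sense()["wrist_torque"])
im=read_camera("wrist")[:,:,::-1]
cv2.imwrite("pics/w8.png",cv2.resize(im[150:300,180:380],None,fx=4,fy=4,interpolation=cv2.INTER_CUBIC))
im=read_camera("scene")
cv2.imwrite("pics/s8.png",cv2.resize(im[130:250,220:360],None,fx=5,fy=5,interpolation=cv2.INTER_CUBIC)[:,:,::-1])
plan(.6627,.0400,.0935,166.1)
E
```

```text
t 13.25 pos [0.6632 0.04   0.0936] yaw 166.09 tilt 0.06 F [-4.4  0.  11.9] gap 16.9
  d [ 0.5 -0.1  0.1] turn -0.0
[-0.07453859  0.50776837  0.00863603]
t 13.35 pos [0.6632 0.04   0.0935] yaw 166.08 tilt 0.06 F [-4.8 -0.2 12.4] gap 16.9
  d [ 0.5 -0.1  0. ] turn -0.0
```

View pics/s8.png

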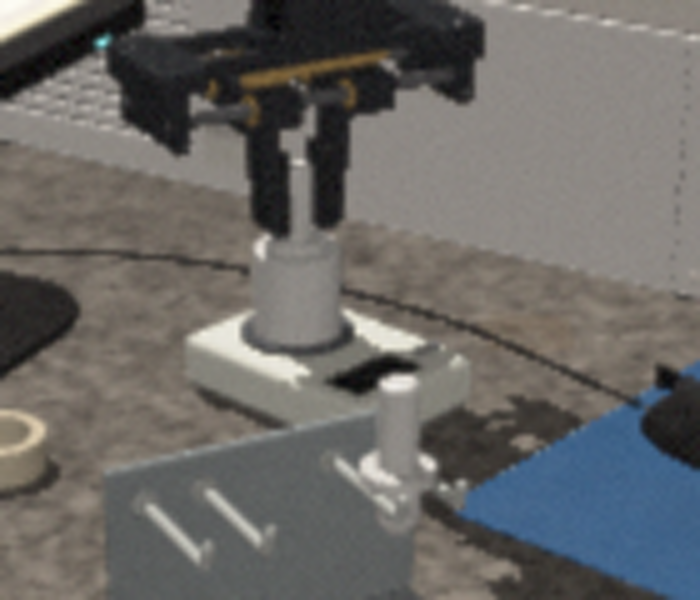

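View pics/w8.png

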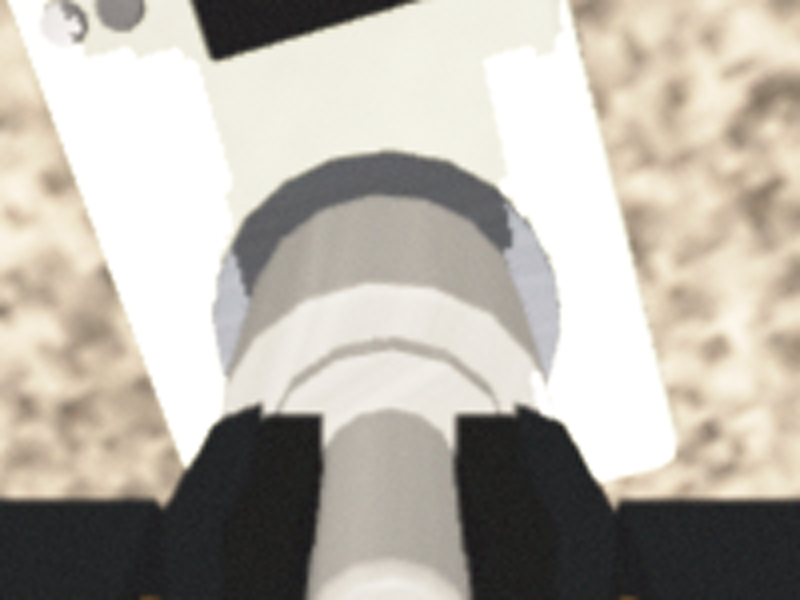

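The collar is flat on the rim in the wrist picture, and TCP z has stopped at 0.0935, the predicted seat height. The short plug still hangs, at (398,440) in the scene crop. I'll hold for one call to check it is steady.

>>> play_rows(
  deltas=[0, 0, 0, 0, 0, 0, 0, 0, 0, 0, 0, 0, 0, 0, 0, 0, 0, 0, 0, 0],
)

```text
clock: 13.98
eef_pos: [0.6632, 0.04, 0.0935]
tool_rot: [0.38, 3.117, 0.0]
wrist_force: [-4.0, 0.2, 12.3]
finger_gap: 0.191
```

```bash
python3 - <<'E'
from h import *
plan(.6627,.0400,.0935,166.1)
from station import order
print(order.finish_job())
E
```

```text
t 13.97 pos [0.6632 0.04   0.0935] yaw 166.08 tilt 0.06 F [-4.   0.2 12.3] gap 16.8
  d [ 0.5 -0.1  0. ] turn -0.0
the job is handed in; nothing more can be done
None
```

I lifted the long plug straight up off the left-hand hooks (rack y = +45 mm) and lowered it into the barrel. I pressed it down until its collar sat on the rim, and handed in at about 14 s with the fingers still gripping at 40 N.

**Seating:** TCP height held at 0.0935 m, the height I had worked out for a seated collar, and did not drop when I commanded further down. The wrist picture showed the collar flat on the rim.

**Force:** The wrist read about 12.3 N upward, or about 13.7 N after its offset. Taking off about 7 N for the spring leaves an estimated 6 to 7 N on the rim. I could not read that contact force directly. A steady sideways force of about 4 N also showed at the end; I left it, since the tool was tilted only 0.06°.

**Disagreements:** The wrist camera and the fixed cameras differed by about 3 mm along the tool's x axis. The error was the same for the plug and the barrel, so the alignment was not affected. The finger opening read about 17 mm on the 18 mm grip.

**Other objects:** The short plug was still hanging in the last scene picture. The arm kept clear of the bystanders, though I took no final picture of each one.

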